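Lock the V-block and hold a spindle sleeve pressed in its vee

TASK

First turn the knob on the V-block's base clockwise until it clicks over to its locked position. Then take the steel spindle sleeve from the wooden rack, lay it in the vee, centred lengthwise over the two vee supports, and press it straight down with about 15 N so that both faces of the vee share the load. Finish while still pressing it there with the gripper (do not let go or back off), with the oil can, abrasive wheel, sharpening stone and file left where they are.

Things in the scene. Friction and masses are not known exactly. Their poses are not given: they have to be found in the camera images.
- vblock: dark steel V-block, fixed. Origin on the bench under the vee's middle; vee along its y. Base plate 84 mm (x), y -70 to +145 mm, 14 mm thick. Two vee supports, each 24 mm thick (y), centred at y -38 and +38 mm: a 52 mm gap between them leaves the fingers free down to the plate. Each is 68 mm wide, top at 54 mm; 90-degree vee, bottom at 30 mm, mouth 48 mm wide. Knob on the plate at y +115 mm.
- seat (a point): the point where the sleeve's centre lies when it is seated: on the seated sleeve's axis, midway between the two supports, 52.6 mm above the bench (the seated sleeve's top line is at 68.6 mm). Its axes are those of the V-block: the seated sleeve lies along y.
- vface_near: the steel faces of both supports on the V-block's -x side (45-degree slope): one of the two contact lines. Its origin and axes are those of the V-block.
- vface_far: the steel faces of both supports on the V-block's +x side (45-degree slope): the other contact line. Its origin and axes are those of the V-block.
- switch (a joint): angle of the locking knob: 0 = unlocked (start), grows as the knob turns clockwise seen from above, stop at 1.2 rad = locked. An over-centre spring resists (about 0.1 N m at most) until half way (0.6 rad), then snaps the knob on to 1.2 rad, where it stays.
- switch_grip (a point): middle of the knob's grip bar, on the vertical turning axis, 50.5 mm above the bench. Black bar 42 mm long, 14 mm wide, from 34 to 60 mm above the bench, on a round disc of 44 mm diameter. The point turns with the knob; the bar lies along its x (the V-block's x at 0 rad); a white mark is at the bar's +x end.
- sleeve: plain ground steel spindle sleeve, a cylinder 32 mm in diameter and 110 mm long, about 0.4 kg, both ends alike. Origin at its centre; its axis is its own y axis. At the start it lies level in the rack along the rack's y, centre 36 mm above the bench. It can roll about its axis.
- rack: low wooden rack, fixed. Origin on the bench under its middle. Base board 80 mm (x) by 130 mm (y), 8 mm thick; at y -47 and +47 mm a cross slat 22 mm wide, top at 20 mm, carries the sleeve between two chocks (33 mm apart, tops at 30 mm). In the 72 mm between the slats both sides of the sleeve are free down to the board.
- oil_can: green closed can, 56 mm diameter, 110 mm tall, upright, origin under its middle; leave alone
- wheel: grey abrasive wheel lying flat, 100 mm diameter, 20 mm thick, 24 mm bore, origin under its middle; leave alone
- stone: grey sharpening stone lying flat, 60 by 150 by 22 mm (x, y, z), origin under its middle; leave alone
- file: flat file lying along its y, 300 mm long, wooden handle to -y (26 mm diameter), steel blade 24 mm wide, origin on the bench under it, about 20 mm from the middle of its length; leave alone

How it is judged:
On the way, in this order (a step that is already met when the one before it is completed fails the run):
1. the knob has been turned past its click into the locked position, the sleeve still in the rack (value of joint switch above 1 rad and distance between sleeve and rack below 0.06 m), for 0.2 s.
2. the sleeve has been taken out of the rack in the gripper (distance between sleeve and rack above 0.08 m and contact force between the fingers and sleeve above 1 N), for 0.1 s.
At the end, for the whole second after the job is handed in: knob still past 1.0 rad; sleeve in the vee: centre within 3 mm across and in height, 12 mm along, axis within 0.05 rad; each of the two vee faces carries 5 to 40 N from the sleeve (weight alone gives under 4 N), and the fingers press on the sleeve with over 4 N (value of joint switch above 1 rad and x of sleeve in the frame of vblock between -0.003 and 0.003 m and z of sleeve in the frame of vblock between 0.0496 and 0.0556 m and y of sleeve in the frame of vblock between -0.012 and 0.012 m and angle between the y axis of sleeve and the y axis of vblock, either way round below 0.05 rad and contact force between sleeve and vface_near between 5 and 40 N and contact force between sleeve and vface_far between 5 and 40 N and contact force between the fingers and sleeve above 4 N); the arm keeps its last pose, push and grip.
It fails at once if the oil can was moved by more than 30 mm (distance of oil_can from where it was at the start of the episode above 0.03 m).
It fails at once if the wheel was moved by more than 30 mm (distance of wheel from where it was at the start of the episode above 0.03 m).
It fails at once if the stone was moved by more than 30 mm (distance of stone from where it was at the start of the episode above 0.03 m).
It fails at once if the file was moved by more than 30 mm (distance of file from where it was at the start of the episode above 0.03 m).
It also fails if it takes over 72 s, if anything falls off the work surface, if the arm or the gripper's body presses on something with over 40 N, if the wrist force passes 120 N, or if a joint passes its speed limit or range.

ROBOT

A 6-joint arm with a two-finger parallel gripper is mounted at the origin on the work surface. World frame = base frame: x ahead of the robot, y to its left, z up, the work surface at z = 0. Lengths are in m, angles in rad, forces in N, time in s.
With the tool pointing down it reaches from about 0.3 to 0.875 m from the base axis. Payload 6.4 kg.
Tool frame: the origin (TCP) lies midway between the tips of the shut fingers; the grasp point (between the pads) lies 19 mm behind it; z points along the fingers, y is the line along which they close (so a half turn about z gives the same grasp; the last joint's range is limited). The gripper opens to 88 mm and grips with 3 to 60 N. Pads are 18 mm wide; open, the fingers measure 123 mm over their backs; the gripper's body (75 mm by 187 mm) begins 45 mm behind the grasp point.
Start: joints at [1.049, 0.181, 1.607, -0, 1.354, -0.206], TCP at [0.179, 0.547, 0.239] pointing down, gripper open.
Joint ranges: [-2.99, 2.99], [-0.89, 2.07], [0.3, 2.58], [-1.14, 4.28], [0, 2.63], [-3.12, 3.12]. Speed limits (rad/s): [2.57, 2.57, 3.01, 3.14, 3.14, 3.14].

INTERFACE

Orientations are given as a rotation vector (axis times angle).
In Python, from station import state, capture, camera_params, sign_off, silhouettes, place_of gives the robot as it stands.
- The arm moves only by the tool step_arm, never from a script. Its argument "moves" is a list of rows, each a list of 7 numbers: the turn, a rotation vector about the tool's x, y, z each as a share of 0.08 rad, from -1 to 1, then the shift along the tool's x, y, z each as a share of 0.02 m, from -1 to 1, then the opening, from -1 (shut) to 1 (fully open). In form: [[wx, wy, wz, tx, ty, tz, fingers], ...]. A call has 1 to 20 rows; each row shifts and turns the commanded pose from where the row before left it, along the tool's axes as they then stand; what a row does not reach is not made up. A row lasts 1/8 s, in which the tool goes at most 62.5 mm and 10.7 degrees, less where a joint would pass 70% of its speed; a pose out of reach is approached as far as the arm can. A call with a number of a shift or a turn outside -1 to 1 is refused whole. A call with a gripper value outside its range is refused whole. The fingers move at their own pace and stop on an object; "newtons" is the grip in N (left out, the last holds). Time passes only in rows, so rows that do not move let the fingers close. It gives the time, the measured TCP pose, the force, the opening and the grip force at its end, in the units of the state.
- state(): the state, without advancing time (a new reading comes with each control period).
- capture(name): name is "scene" or "top"; returns (picture, depth): 400x640x3 uint8, red, green, blue; 400x640 float32, m along the optical axis (not along the pixel's ray), 0 where there is no reading.
- camera_params(name): a dict with "fx", "fy", "cx", "cy" (pixels), "T" (4x4, takes a point from camera to world coordinates). Camera axes: x right, y up, looking along -z (the intrinsics and any distortion apply to the point x, -y, -z); pixel columns grow to the right and rows downward; lengths in m; the calibration is good to about 2 mm. A picture is of the moment at which its call begins. camera_params takes no time and is no camera call.
- sign_off(): hands the job in; it is judged then, once.
Trained networks look in the newest picture that a camera, given by its name, has taken for a name from the list of things; names that differ only in an ending like _2 or _b are one class to them, and where a whole thing is asked for, a point or a joint stands for the part that bears it (a point fixed in the world has none). Each returns a list of dicts, best first, with "p" (0 to 1); they miss things now and then, are a little off and sometimes report something else, mostly with a low value. They report only what shows in the picture. A call takes as long as a camera call.
- silhouettes(camera, target): "region" (400x640 bool, what is visible of it) and "pixel" ([column, row] in pixels, amid what is visible of it).
- place_of(camera, target): "pixel" ([column, row] in pixels: a listed point, or the origin of a listed thing).
The state is a dict: "t": time; "joints": joint angles; "joint_vel": joint speeds; "joint_torque": joint torques, N m; "tcp_pos": TCP position; "orientation": TCP orientation; "force": force on the tool from outside, world axes, zero at the start; "torque": the same for the moment, N m; "width": finger opening in m; "finger_force": force on a finger pad.
Only numpy, scipy, OpenCV 4.12 (cv2) and the standard library are available. Lean on these libraries where they do the work, as an engineer would, in place of code of your own. Each camera call takes 0.05 s, during which the arm holds its last target. There are 200 camera calls.

## Working session

There is one attempt and no reset: what is moved stays moved. The work goes in short steps, Python scripts to look and compute and a tool call to move; the robot and the scene stay as the last step left them, time stands still between calls to the robot, and variables do not carry over. Pictures are saved under pics/ and viewed, at most 10 in all, crops included, and the job is handed in when it is done.

Besides the shell and the picture viewer there is one more tool, called after ">>>" as name(argument=value, ...), one argument or row to a line, values as JSON. step_arm: Moves the arm, as the interface text tells. Its arguments: {"type":"object","properties":{"moves":{"type":"array","items":{"type":"array","items":{"type":"number"}}},"newtons":{"type":"number"}},"required":["moves"]}

```bash
mkdir -p pics; ls; python3 - <<'E'
from station import *
import cv2,numpy as np
np.set_printoptions(precision=4,suppress=True)
print(state())
for n in("scene","top"):
    p,d=capture(n); cv2.imwrite(f"pics/{n}0.png",p[:,:,::-1]); c=camera_params(n); print(n,c)
    for t in("vblock","seat","switch_grip","sleeve","rack","oil_can","wheel","stone","file"):
        for r in place_of(n,t)[:2]: print(t,r)
E
```

```text
pics
{'t': 0.0, 'joints': array([ 1.0487,  0.1815,  1.608 , -0.    ,  1.3538, -0.2063]), 'joint_vel': array([-0.0016, -0.0007, -0.001 ,  0.0022, -0.0007, -0.0018]), 'joint_torque': array([ -0.0004, -43.3886, -34.1838,   0.0701,   0.0387,  -0.0001]), 'tcp_pos': array([0.1783, 0.5461, 0.2378]), 'orientation': array([-0.494 , -3.1019,  0.0025]), 'force': array([-0.2231, -1.4794,  0.2977]), 'torque': array([-0.0372, -0.0584,  0.0471]), 'finger_force': 0.0, 'width': 0.08790250906473827}
scene {'fx': 401.33124294984475, 'fy': 401.33124294984475, 'cx': 322.18932778320874, 'cy': 206.9345927143095, 'T': array([[ 0.783 , -0.3973,  0.4786,  1.0837],
       [ 0.6219,  0.515 , -0.5899, -0.5774],
       [-0.0121,  0.7595,  0.6503,  0.6914],
       [ 0.    ,  0.    ,  0.    ,  1.    ]])}
seat {'pixel': [329.9, 160.3], 'p': 0.57}
switch_grip {'pixel': [346.0, 143.2], 'p': 0.61}
sleeve {'pixel': [241.2, 241.5], 'p': 0.56}
rack {'pixel': [241.2, 251.8], 'p': 0.78}
oil_can {'pixel': [332.7, 280.2], 'p': 0.61}
wheel {'pixel': [393.1, 226.6], 'p': 0.73}
stone {'pixel': [418.4, 184.3], 'p': 0.58}
file {'p
[... 160 characters left out ...]
043,  0.9958, -0.0917,  0.4967],
       [-0.9999,  0.0056,  0.0137, -0.0056],
       [ 0.0142,  0.0917,  0.9957,  1.2957],
       [ 0.    ,  0.    ,  0.    ,  1.    ]])}
vblock {'pixel': [247.4, 244.6], 'p': 0.62}
vblock {'pixel': [244.8, 245.6], 'p': 0.32}
seat {'pixel': [248.0, 243.4], 'p': 0.97}
switch_grip {'pixel': [202.3, 247.6], 'p': 0.62}
switch_grip {'pixel': [201.8, 164.1], 'p': 0.59}
sleeve {'pixel': [381.4, 239.3], 'p': 0.83}
rack {'pixel': [379.1, 238.1], 'p': 0.75}
oil_can {'pixel': [359.1, 154.5], 'p': 0.83}
oil_can {'pixel': [201.9, 165.2], 'p': 0.3}
wheel {'pixel': [271.7, 152.3], 'p': 0.93}
stone {'pixel': [200.7, 161.6], 'p': 0.88}
file {'pixel': [437.0, 170.2], 'p': 0.76}
```

View pics/top0.png

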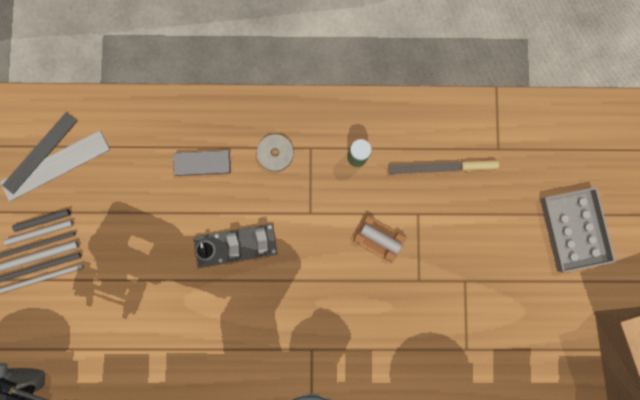

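View pics/scene0.png

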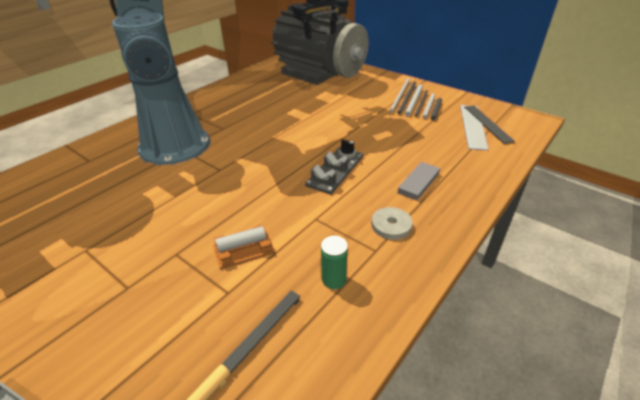

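The top view shows the V-block (195–277, 225–267) with its knob at (206,249) and supports at (233,245) and (262,240). The sleeve is in the rack at (381,239). The scene view agrees: knob at (347,147), sleeve at (241,239). Next I'll measure from both views.

```bash
cat > h.py <<'E'
from station import *
import cv2,numpy as np
np.set_printoptions(precision=4,suppress=True)
def ray(n,px):
    c=camera_params(n);T=c["T"];d=np.array([(px[0]-c["cx"])/c["fx"],-(px[1]-c["cy"])/c["fy"],-1.])
    return T[:3,3],T[:3,:3]@d
def onz(n,px,z):
    o,d=ray(n,px);return o+d*(z-o[2])/d[2]
def tri(pt,ps):
    (a,u),(b,v)=ray("top",pt),ray("scene",ps)
    s=np.linalg.lstsq(np.c_[u,-v],b-a,rcond=None)[0]
    p,q=a+u*s[0],b+v*s[1];return (p+q)/2,np.linalg.norm(p-q)
def cloud(n,depth,reg):
    r,c=np.nonzero(reg&(depth>0));k=camera_params(n);z=depth[r,c]
    P=np.c_[(c-k["cx"])/k["fx"]*z,-(r-k["cy"])/k["fy"]*z,-z]
    return P@k["T"][:3,:3].T+k["T"][:3,3]
E
python3 - <<'E'
from h import *
D={n:capture(n) for n in("top","scene")}
for t in("sleeve","rack","seat","switch_grip","vblock","oil_can","wheel","stone"):
    R={}
    for n in D:
        pl=place_of(n,t);s=silhouettes(n,t)
        R[n]=pl[0]["pixel"] if pl else None
        if s and t not in("seat",):
            g=s[0]["region"].astype(np.uint8);m=cv2.minAreaRect(np.argwhere(g)[:,::-1].astype(np.float32))
            P=cloud(n,D[n][1],g>0)
            z=P[:,2]
            print(t,n,s[0]["p"],g.sum(),"pix",s[0]["pixel"],"rect",m,"z%",np.percentile(z,[5,50,90,97]) if len(z) else None)
            if n=="top":
                w=[onz(n,q,{"sleeve":.036,"rack":.008,"vblock":.014}.get(t,.03)) for q in cv2.boxPoints(m)]
                e=max([w[1]-w[0],w[2]-w[1]],key=np.linalg.norm);print("   centre",np.mean(w,0),"long dir deg",np.degrees(np.arctan2(e[1],e[0])),np.linalg.norm(w[1]-w[0]),np.linalg.norm(w[2]-w[1]))
    if R["top"] and R["scene"]: print("  TRI",t,*tri(R["top"],R["scene"]))
k=[cv2.resize(D["top"][0][200:280,170:430,::-1],None,fx=3,fy=3,interpolation=cv2.INTER_CUBIC),cv2.resize(D["scene"][0][125:275,200:380,::-1],None,fx=2,fy=2)]
k[1]=cv2.copyMakeBorder(k[1],0,0,0,780-360,cv2.BORDER_CONSTANT)
cv2.imwrite("pics/crop.png",np.vstack(k))
E
```

```text
sleeve top 0.97 531 pix [380.6, 242.0] rect ((380.3709411621094, 239.11019897460938), (43.153099060058594, 13.340338706970215), 29.538780212402344) z% [0.0356 0.0494 0.0538 0.0555]
   centre [ 0.5208 -0.1868  0.036 ] long dir deg -119.36407640020361 0.03553054307585903 0.1139668704818405
sleeve scene 0.93 672 pix [240.2, 240.5] rect ((240.7578887939453, 238.18284606933594), (14.417485237121582, 49.43137741088867), 73.49564361572266) z% [0.0314 0.0479 0.053  0.0541]
  TRI sleeve [ 0.5947 -0.1045  0.205 ] 0.20179938554135157
rack top 0.95 1053 pix [374.5, 242.1] rect ((378.0108337402344, 238.03515625), (48.8162841796875, 31.660402297973633), 27.89727020263672) z% [0.0016 0.0109 0.0333 0.0418]
   centre [ 0.5244 -0.1844  0.008 ] long dir deg -117.74088917445802 0.08618829337371657 0.13209215303675523
rack scene 0.76 1029 pix [239.8, 252.8] rect ((242.5205841064453, 245.14495849609375), (32.27806091308594, 57.4549446105957), 73.1785888671875) z% [0.005  0.0099 0.0309 0.0321]
  TRI rack [ 0.5301 -0.1881  0.0055] 0.0040748379074063415
  TRI seat [0.5037 0.1648 0.05  ] 0.0026170923946636417
[... 1587 characters left out ...]
27006853
wheel scene 0.77 1093 pix [392.1, 223.9] rect ((392.0, 222.5), (31.0, 40.0), 90.0) z% [0.0052 0.0208 0.0227 0.0234]
  TRI wheel [0.7536 0.0956 0.0015] 0.004342004501956159
stone top 0.93 1299 pix [199.1, 162.4] rect ((201.13426208496094, 163.12466430664062), (23.20631217956543, 56.44278335571289), 87.87889862060547) z% [0.0148 0.0219 0.0254 0.027 ]
   centre [0.7224 0.2932 0.03  ] long dir deg -87.42607512462281 0.1513656934020391 0.06323848541791674
stone scene 0.8 919 pix [418.1, 178.6] rect ((418.7941589355469, 179.8235626220703), (23.320026397705078, 45.7723274230957), 40.601295471191406) z% [0.0047 0.0228 0.0247 0.0257]
  TRI stone [ 0.7232  0.3022 -0.0075] 0.008798886755045676
```

View pics/crop.png

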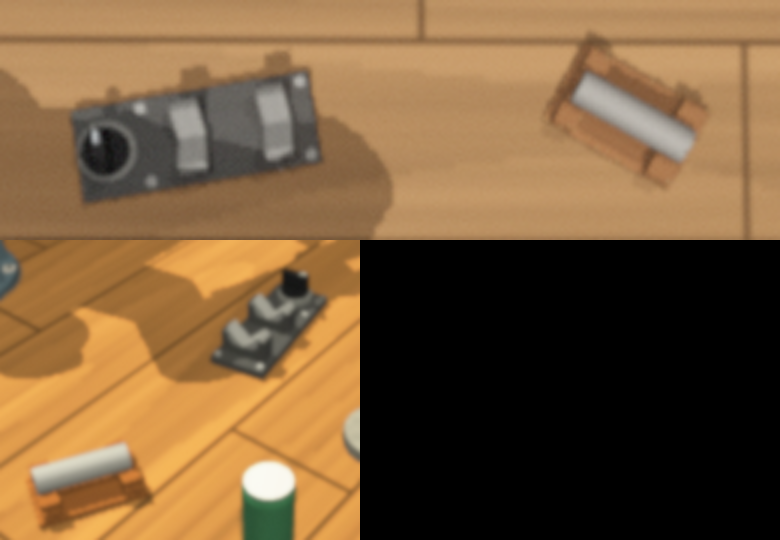

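The crop confirms the knob at about (205,250) with its white mark pointing away from the robot, so the V-block's +x is roughly world +x and its +y runs towards the knob. I'll refine the poses with my own segmentation and compute the start tool frame.

```bash
python3 - <<'E'
from h import *
from scipy.spatial.transform import Rotation as Ro
from scipy.optimize import least_squares
s=state();print(Ro.from_rotvec(s["orientation"]).as_matrix())
D={n:capture(n) for n in("top","scene")}
def seg(n,box,smax):
    h=cv2.cvtColor(D[n][0],cv2.COLOR_RGB2HSV);m=np.zeros((400,640),np.uint8)
    a,b,c,d=box;m[c:d,a:b]=(h[c:d,a:b,1]<smax)
    k,l,st,_=cv2.connectedComponentsWithStats(m);return l==1+np.argmax(st[1:,4])
M={}
for smax in(70,100):
  m=seg("top",(185,290,215,275),smax);r=cv2.minAreaRect(np.argwhere(m)[:,::-1].astype(np.float32))
  w=np.array([onz("top",q,.014) for q in cv2.boxPoints(r)]);e=max([w[1]-w[0],w[2]-w[1]],key=np.linalg.norm)
  print("vb",smax,w.mean(0),np.degrees(np.arctan2(e[1],e[0])),np.linalg.norm(w[1]-w[0]),np.linalg.norm(w[2]-w[1]))
  m=seg("top",(350,415,210,265),smax);r=cv2.minAreaRect(np.argwhere(m)[:,::-1].astype(np.float32))
  w=np.array([onz("top",q,.04) for q in cv2.boxPoints(r)]);e=max([w[1]-w[0],w[2]-w[1]],key=np.linalg.norm)
  print("sl",smax,w.mean(0),np.degrees(np.arctan2(e[1],e[0])),np.linalg.norm(w[1]-w[0]),np.linalg.norm(w[2]-w[1]))
for n,b1,b2 in(("top",(185,290,215,275),(350,415,210,265)),("scene",(300,370,130,195),(205,280,222,262))):
  m=seg(n,b2,80);P=cloud(n,D[n][1],m);P=P[P[:,2]>.025]
  # cylinder fit, r=16 mm
  def f(v):
    a=np.array([np.cos(v[2]),np.sin(v[2])]);q=P-[v[0],v[1],v[3]]
    return np.hypot(q[:,:2]@[-a[1],a[0]],q[:,2])-.016
  v=least_squares(f,[.522,-.187,-2.08,.036],loss="soft_l1",f_scale=.002).x
  t=(P[:,:2]-v[:2])@[np.cos(v[2]),np.sin(v[2])];c=(np.percentile(t,2)+np.percentile(t,98))/2
  print(n,"sleeve cyl",v[:2]+c*np.array([np.cos(v[2]),np.sin(v[2])]),np.degrees(v[2]),"z",v[3],"len",np.ptp(t))
  m=seg(n,b1,90);P=cloud(n,D[n][1],m)
  y=np.radians(99.8);ax=np.array([np.sin(y),-np.cos(y)]);ay=np.array([np.cos(y),np.sin(y)])
  for name,cy in(("s-",-.038),("s+",.038),("knob",.115)):
    c0=np.array([.507,.1645])+cy*ay;q=P[:,:2]-c0;L=np.c_[q@ax,q@ay];k=(np.abs(L[:,0])<.04)&(np.abs(L[:,1])<(.02 if name!="knob" else .03))&(P[:,2]>.032)
    print(n,name,k.sum(),"offset x,y",(L[k].min(0)+L[k].max(0))/2,L[k].mean(0),"ext",np.ptp(L[k],0),"zmax",np.percentile(P[k,2],97))
E
```

```text
[[-0.9505  0.3106 -0.    ]
 [ 0.3106  0.9505 -0.0001]
 [-0.     -0.0001 -1.    ]]
vb 70 [0.5035 0.201  0.014 ] -80.2196665880859 0.21416254928823303 0.0825351840359308
sl 70 [ 0.5221 -0.1871  0.04  ] -118.62930254017608 0.032220236510627984 0.11327471952131023
vb 100 [0.5041 0.201  0.014 ] -79.92492398027466 0.21697059526677437 0.08535053636633853
sl 100 [ 0.5223 -0.188   0.04  ] -119.81359274562726 0.03424429211531791 0.11655788783157543
top sleeve cyl [ 0.5228 -0.186 ] -119.0224739033106 z 0.03635888959871821 len 0.11034469891029075
top s- 240 offset x,y [ 0.0025 -0.0004] [ 0.0024 -0.0007] ext [0.0677 0.0246] zmax 0.054847536531130774
top s+ 246 offset x,y [ 0.0023 -0.0003] [ 0.0026 -0.0008] ext [0.0677 0.0251] zmax 0.054663326750626476
top knob 206 offset x,y [ 0.0019 -0.0008] [ 0.0012 -0.0028] ext [0.0424 0.0416] zmax 0.06400946744270157
scene sleeve cyl [ 0.5221 -0.1864] -119.1571694159474 z 0.03704499224841852 len 0.10936993826206276
scene s- 219 offset x,y [0.0054 0.0002] [ 0.0066 -0.0032] ext [0.0667 0.0276] zmax 0.05493167738223255
scene s+ 196 offset x,y [0.0052 0.0006] [ 0.0066 -0.0035] ext [0.0678 0.03  ] zmax 0.054664247646029826
scene knob 135 offset x,y [ 0.0042 -0.0105] [ 0.0066 -0.0077] ext [0.0391 0.0277] zmax 0.06257619317456305
```

>>> step_arm(
  moves=[
    [0,0,0,-0.95,-0.394,0.22,0.2],
    [0,0,0,-0.95,-0.394,0.22,0.2],
    [0,0,0,-0.95,-0.394,0.22,0.2],
    [0,0,0,-0.95,-0.394,0.22,0.2],
    [0,0,0,-0.95,-0.394,0.22,0.2],
    [0,0,0,-0.95,-0.394,0.22,0.2],
    [0,0,0,-0.95,-0.394,0.22,0.2],
    [0,0,0,-0.95,-0.394,0.22,0.2],
    [0,0,0,-0.95,-0.394,0.22,0.2],
    [0,0,0,-0.95,-0.394,0.22,0.2],
    [0,0,0,-0.95,-0.394,0.22,0.2],
    [0,0,0,-0.95,-0.394,0.22,0.2],
    [0,0,0,-0.95,-0.394,0.22,0.2],
    [0,0,0,-0.95,-0.394,0.22,0.2],
    [0,0,0,-0.95,-0.394,0.22,0.2],
    [0,0,0,-0.95,-0.394,0.22,0.2],
    [0,0,0,-0.95,-0.394,0.22,0.2],
    [0,0,0,-0.95,-0.394,0.22,0.2],
    [0,0,0,-0.95,-0.394,0.22,0.2],
    [0,0,0,-0.95,-0.394,0.22,0.2],
  ],
)

```text
t: 5.3
tcp_pos: [0.4919, 0.2779, 0.1504]
orientation: [-0.494, -3.102, 0.0]
force: [-0.5, 0.6, 0.4]
width: 0.0529
finger_force: 0.0
```

>>> step_arm(
  moves=[
    [0,0,-0.87,0,0,0,0.2],
    [0,0,-0.87,0,0,0,0.2],
    [0,0,-0.87,0,0,0,0.2],
    [0,0,-0.87,0,0,0,0.2],
    [0,0,-0.87,0,0,0,0.2],
    [0,0,-0.87,0,0,0,0.2],
    [0,0,-0.87,0,0,0,0.2],
    [0,0,0,0,0,0,0.2],
    [0,0,0,0,0,0,0.2],
  ],
)

```text
t: 6.42
tcp_pos: [0.4911, 0.2785, 0.1506]
orientation: [0.267, -3.13, 0.0]
force: [0.9, -0.2, -0.7]
width: 0.0532
finger_force: 0.0
```

```bash
cat >> h.py <<'E'
from scipy.spatial.transform import Rotation as Ro
def go(x,y,z,hd,s=None):
    "tool-frame way to a target; hd = heading of tool y, deg"
    s=s or state();R=Ro.from_rotvec(s["orientation"]).as_matrix()
    h=np.degrees(np.arctan2(R[1,1],R[0,1]))
    print("t",s["t"],"tcp",s["tcp_pos"],"head",h,"tilt",R[:2,2],"F",s["force"],"T",s["torque"],"w",s["width"],s["finger_force"])
    print("shift units",R.T@(np.array([x,y,z])-s["tcp_pos"])/.02,"wz units",np.radians((h-hd+180)%360-180)/.08)
E
python3 - <<'E'
from h import *
go(.4904,.2783,.038,99.85)
p,d=capture("top");cv2.imwrite("pics/k.png",cv2.resize(p[190:290,150:290,::-1],None,fx=5,fy=5))
E
```

```text
t 6.425 tcp [0.4911 0.2785 0.1506] head 99.73781780253063 tilt [-0.0002 -0.    ] F [ 0.8673 -0.2321 -0.7341] T [-0.0013  0.0233 -0.0276] w 0.053202826541877545 0.0
shift units [ 0.0338 -0.0062  5.6292] wz units -0.024474358849536085
```

>>> step_arm(
  moves=[
    [0,0,0,0,0,0.9,0.2],
    [0,0,0,0,0,0.9,0.2],
    [0,0,0,0,0,0.9,0.2],
    [0,0,0,0,0,0.9,0.2],
    [0,0,0,0,0,0.7,0.2],
    [0,0,0,0,0,0.7,0.2],
    [0,0,0,0,0,0.6,0.2],
    [0,0,0,0,0,0,0.2],
    [0,0,0,0,0,0,-0.6],
    [0,0,0,0,0,0,-0.9],
    [0,0,0,0,0,0,-1],
    [0,0,0,0,0,0,-1],
    [0,0,0,0,0,0,-1],
  ],
  newtons=25,
)

```text
t: 8.1
tcp_pos: [0.4909, 0.2791, 0.039]
orientation: [-0.269, 3.13, 0.001]
force: [-1.3, 1.5, 2.2]
width: 0.0138
finger_force: 25.0
```

>>> step_arm(
  moves=[
    [0,0,0.8,0,0,0,-1],
    [0,0,0.8,0,0,0,-1],
    [0,0,0.8,0,0,0,-1],
    [0,0,0.8,0,0,0,-1],
    [0,0,0.8,0,0,0,-1],
    [0,0,0.8,0,0,0,-1],
    [0,0,0.8,0,0,0,-1],
    [0,0,0.8,0,0,0,-1],
    [0,0,0.8,0,0,0,-1],
    [0,0,0.8,0,0,0,-1],
    [0,0,0.8,0,0,0,-1],
    [0,0,0.8,0,0,0,-1],
    [0,0,0.8,0,0,0,-1],
    [0,0,0.8,0,0,0,-1],
    [0,0,0.8,0,0,0,-1],
    [0,0,0.8,0,0,0,-1],
    [0,0,0.8,0,0,0,-1],
    [0,0,0.8,0,0,0,-1],
    [0,0,0.3,0,0,0,-1],
    [0,0,0,0,0,0,-1],
  ],
)

```text
t: 10.6
tcp_pos: [0.491, 0.2792, 0.039]
orientation: [1.512, 2.754, 0.001]
force: [-1.1, 3.5, 3.3]
width: 0.0136
finger_force: 25.0
```

```bash
python3 - <<'E'
from h import *
go(.4904,.2783,.20,31.1)
E
```

```text
t 10.6 tcp [0.491  0.2792 0.039 ] head 32.473547537986555 tilt [0.0005 0.0007] F [-1.1375  3.5358  3.3173] T [ 0.4332  0.151  -0.0993] w 0.013631908929595572 25.00031568109989
shift units [-0.0182 -0.0434 -8.0498] wz units 0.2996615871315905
```

>>> step_arm(
  moves=[
    [0,0,0,0,0,0,-0.3],
    [0,0,0,0,0,0,0],
    [0,0,0,0,0,0,0],
    [0,0,0,0,0,-0.5,0],
    [0,0,0,0,0,-1,0],
    [0,0,0,0,0,-1,0],
    [0,0,0,0,0,-1,0],
    [0,0,0,0,0,-1,0],
    [0,0,0,0,0,-1,0],
    [0,0,0,0,0,-1,0],
    [0,0,0,0,0,-0.5,0],
    [0,0,1,0,0,0,0.8],
    [0,0,1,0,0,0,0.8],
    [0,0,1,0,0,0,0.8],
    [0,0,1,0,0,0,0.8],
    [0,0,1,0,0,0,0.8],
    [0,0,1,0,0,0,0.8],
    [0,0,0,0,0,0,0.8],
  ],
)

```text
t: 12.85
tcp_pos: [0.4906, 0.2787, 0.1786]
orientation: [-2.123, -2.316, 0.001]
force: [-0.5, 0.0, -0.2]
width: 0.0796
finger_force: 0.0
```

```bash
python3 - <<'E'
from h import *
go(.5225,-.1865,.17,-29.1)
p,d=capture("scene");cv2.imwrite("pics/k2.png",cv2.resize(p[120:200,280:400,::-1],None,fx=5,fy=5,interpolation=cv2.INTER_CUBIC))
E
```

```text
t 12.85 tcp [0.4906 0.2787 0.1786] head 4.980880515709077 tilt [-0.0004 -0.0002] F [-0.485   0.0024 -0.2032] T [-0.0631  0.032   0.0113] w 0.0796376209416718 0.0
shift units [-23.3089  -0.4315   0.4324] wz units 7.435294712223832
```

View pics/k2.png

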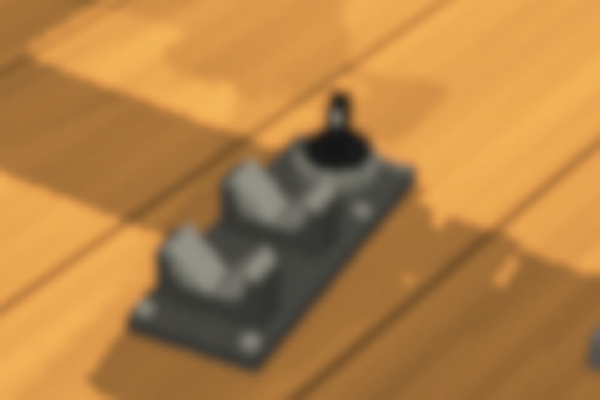

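The bar at crop (339,110) now points towards the scene camera, so the knob has turned about 70° and stayed locked. On to the sleeve.

>>> step_arm(
  moves=[
    [0,0,0,-1,0,0,0.8],
    [0,0,0,-1,0,0,0.8],
    [0,0,0,-1,0,0,0.8],
    [0,0,0,-1,0,0,0.8],
    [0,0,0,-1,0,0,0.8],
    [0,0,0,-1,0,0,0.8],
    [0,0,0,-1,0,0,0.8],
    [0,0,0,-1,0,0,0.8],
    [0,0,0,-1,0,0,0.8],
    [0,0,0,-1,0,0,0.8],
    [0,0,0,-1,0,0,0.8],
    [0,0,0,-1,0,0,0.8],
    [0,0,0,-1,0,0,0.8],
    [0,0,0,-1,0,0,0.8],
    [0,0,0,-1,0,0,0.8],
    [0,0,0,-1,0,0,0.8],
    [0,0,0,-1,0,0,0.8],
    [0,0,0,-1,0,0,0.8],
    [0,0,0,-1,0,0,0.8],
    [0,0,0,-1,0,0,0.8],
  ],
)

```text
t: 15.4
tcp_pos: [0.5254, -0.1211, 0.1787]
orientation: [2.124, 2.315, 0.0]
force: [0.6, 0.2, -0.4]
width: 0.0796
finger_force: 0.0
```

>>> step_arm(
  moves=[
    [0,0,0,-0.9,-0.1,0,0.8],
    [0,0,0,-0.9,-0.1,0,0.8],
    [0,0,0,-0.9,-0.1,0,0.8],
    [0,0,0,-0.6,-0.1,0,0.8],
    [0,0,1,0,0,0,0.8],
    [0,0,1,0,0,0,0.8],
    [0,0,1,0,0,0,0.8],
    [0,0,1,0,0,0,0.8],
    [0,0,1,0,0,0,0.8],
    [0,0,1,0,0,0,0.8],
    [0,0,1,0,0,0,0.8],
    [0,0,0.4,0,0,0,0.8],
    [0,0,0,0,0,0,0.8],
  ],
)

```text
t: 17.02
tcp_pos: [0.523, -0.1863, 0.1787]
orientation: [-2.706, -1.596, -0.0]
force: [-0.6, 0.2, -0.1]
width: 0.0792
finger_force: 0.0
```

```bash
python3 - <<'E'
from h import *
go(.5225,-.1865,.018,-29.1)
E
```

```text
t 17.025 tcp [ 0.523  -0.1863  0.1787] head -28.92866790394416 tilt [-0.  0.] F [-0.6039  0.1948 -0.0826] T [-0.0683  0.038  -0.0273] w 0.07924925769459484 0.0
shift units [-0.0219 -0.0144  8.0356] wz units 0.03737886488146887
```

>>> step_arm(
  moves=[
    [0,0,0,0,0,1,0.8],
    [0,0,0,0,0,1,0.8],
    [0,0,0,0,0,1,0.8],
    [0,0,0,0,0,1,0.8],
    [0,0,0,0,0,1,0.8],
    [0,0,0,0,0,1,0.8],
    [0,0,0,0,0,0.8,0.8],
    [0,0,0,0,0,0.6,0.8],
    [0,0,0,0,0,0.6,0.8],
    [0,0,0,0,0,0,0.8],
    [0,0,0,0,0,0,0],
    [0,0,0,0,0,0,-1],
    [0,0,0,0,0,0,-1],
    [0,0,0,0,0,0,-1],
    [0,0,0,0,0,0,-1],
  ],
  newtons=50,
)

```text
t: 18.9
tcp_pos: [0.5231, -0.1862, 0.0188]
orientation: [2.706, 1.595, 0.0]
force: [1.3, -1.1, 1.1]
width: 0.0316
finger_force: 12.6
```

>>> step_arm(
  moves=[
    [0,0,0,0,0,0,-1],
    [0,0,0,0,0,0,-1],
    [0,0,0,0,0,-0.5,-1],
    [0,0,0,0,0,-1,-1],
    [0,0,0,0,0,-1,-1],
    [0,0,0,0,0,-1,-1],
    [0,0,0,0,0,-1,-1],
    [0,0,0,0,0,-1,-1],
    [0,0,0,0,0,-1,-1],
    [0,0,0,0,0,-0.5,-1],
    [0,0,-0.85,0,0,0,-1],
    [0,0,-0.85,0,0,0,-1],
    [0,0,-0.85,0,0,0,-1],
    [0,0,-0.85,0,0,0,-1],
    [0,0,-0.85,0,0,0,-1],
    [0,0,-0.85,0,0,0,-1],
    [0,0,-0.85,0,0,0,-1],
    [0,0,-0.85,0,0,0,-1],
    [0,0,-0.85,0,0,0,-1],
    [0,0,-0.8,0,0,0,-1],
  ],
)

```text
t: 21.4
tcp_pos: [0.5222, -0.1858, 0.1579]
orientation: [-2.021, -2.403, 0.001]
force: [-0.3, 0.5, -4.2]
width: 0.0307
finger_force: 50.0
```

```bash
python3 - <<'E'
from h import *
go(.510,.165,.10,9.85)
p,d=capture("top");cv2.imwrite("pics/s.png",p[:,:,::-1])
m=silhouettes("scene","sleeve")
p,d=capture("scene");cv2.imwrite("pics/s2.png",cv2.resize(p[130:330,140:380,::-1],None,fx=3,fy=3))
E
```

```text
t 21.4 tcp [ 0.5222 -0.1858  0.1579] head 9.87424603754959 tilt [-0.0017  0.001 ] F [-0.3338  0.4737 -4.1643] T [-0.0814  0.0055 -0.0277] w 0.03065970602480843 50.01764416694641
shift units [17.3802  2.4088  2.9161] wz units 0.005289664822534228
```

View pics/s2.png

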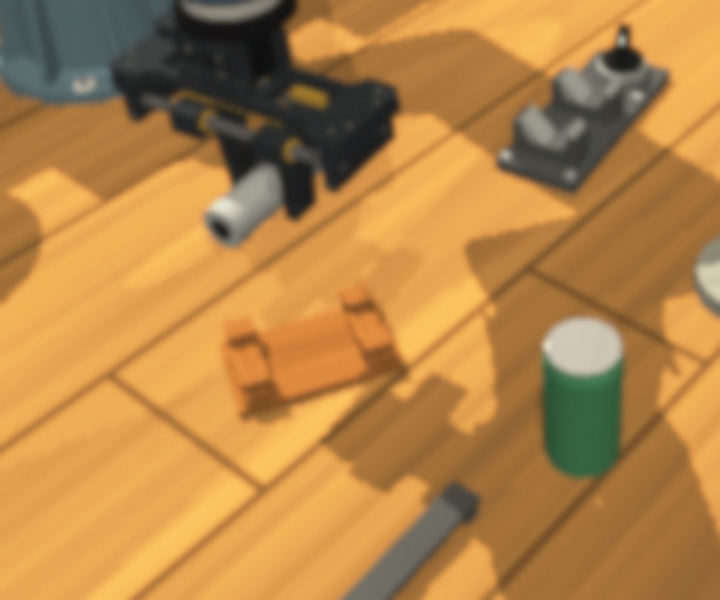

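The sleeve is held roughly level in the fingers (end at crop (225,222)) and the rack is empty. Moving over the vee.

>>> step_arm(
  moves=[
    [0,0,0,0.87,0.12,0.1,-1],
    [0,0,0,0.87,0.12,0.1,-1],
    [0,0,0,0.87,0.12,0.1,-1],
    [0,0,0,0.87,0.12,0.1,-1],
    [0,0,0,0.87,0.12,0.1,-1],
    [0,0,0,0.87,0.12,0.1,-1],
    [0,0,0,0.87,0.12,0.1,-1],
    [0,0,0,0.87,0.12,0.1,-1],
    [0,0,0,0.87,0.12,0.1,-1],
    [0,0,0,0.87,0.12,0.1,-1],
    [0,0,0,0.87,0.12,0.1,-1],
    [0,0,0,0.87,0.12,0.1,-1],
    [0,0,0,0.87,0.12,0.1,-1],
    [0,0,0,0.87,0.12,0.1,-1],
    [0,0,0,0.87,0.12,0.1,-1],
    [0,0,0,0.87,0.12,0.1,-1],
    [0,0,0,0.87,0.12,0.1,-1],
    [0,0,0,0.87,0.12,0.1,-1],
    [0,0,0,0.87,0.12,0.1,-1],
    [0,0,0,0.87,0.12,0.1,-1],
  ],
)

```text
t: 24.05
tcp_pos: [0.5113, 0.1661, 0.1186]
orientation: [2.025, 2.402, -0.0]
force: [0.1, 0.4, -4.0]
width: 0.0302
finger_force: 50.0
```

>>> step_arm(
  moves=[
    [0,0,0,0,0,0,-1],
    [0,0,0,0,0,0,-1],
  ],
)

```text
t: 24.3
tcp_pos: [0.5114, 0.1649, 0.1187]
orientation: [2.024, 2.402, -0.0]
force: [-0.2, -0.5, -5.3]
width: 0.0303
finger_force: 50.0
```

```bash
python3 - <<'E'
from h import *
go(.510,.165,.0336,9.85)
from scipy.optimize import least_squares
# held sleeve from scene depth: axis incl. pitch; grasp point = tcp+19mm
p,d=capture("scene");r=silhouettes("scene","sleeve")
for q in r[:2]:
  P=cloud("scene",d,q["region"]);c=state()["tcp_pos"]+[0,0,.019];P=P[np.linalg.norm(P-c,axis=1)<.075]
  print(q["p"],q["pixel"],len(P))
  if len(P)<50: continue
  def f(v):
    a=np.array([np.cos(v[0])*np.cos(v[1]),np.sin(v[0])*np.cos(v[1]),np.sin(v[1])]);return np.linalg.norm(np.cross(P-c-[v[2],0,v[3]],a),axis=1)-.016
  v=least_squares(f,[1.74,0,0,0],loss="soft_l1",f_scale=.002).x
  print("yaw,pitch deg",np.degrees(v[:2]),"dx,dz",v[2:])
  a=np.array([np.cos(v[0]),np.sin(v[0]),0]);t=(P-c)@a;print("along",np.percentile(t,[1,99]))
E
```

```text
t 24.3 tcp [0.5114 0.1649 0.1187] head 9.776244445547796 tilt [-0.     -0.0003] F [-0.2343 -0.4945 -5.257 ] T [-0.0856  0.0246 -0.0051] w 0.030334524826576875 50.01751363277435
shift units [ 0.0176 -0.0662  4.2538] wz units -0.01609096583530871
0.66 [323.6, 142.3] 259
yaw,pitch deg [99.9602  0.9273] dx,dz [-0.0015 -0.0008]
along [-0.0556  0.0169]
0.52 [242.7, 346.7] 0
```

>>> step_arm(
  moves=[
    [0,0,0,0,-0.07,0.6,-1],
    [0,0,0,0,0,0.6,-1],
    [0,0,0,0,0,0.6,-1],
    [0,0,0,0,0,0.6,-1],
    [0,0,0,0,0,0.5,-1],
    [0,0,0,0,0,0.4,-1],
    [0,0,0,0,0,0.3,-1],
    [0,0,0,0,0,0.2,-1],
    [0,0,0,0,0,0.1,-1],
    [0,0,0,0,0,0,-1],
  ],
)

```text
t: 25.65
tcp_pos: [0.51, 0.1647, 0.0408]
orientation: [2.025, 2.402, 0.0]
force: [0.7, 0.0, -5.5]
width: 0.0299
finger_force: 50.0
```

```bash
python3 - <<'E'
from h import *
go(.510,.165,.0336,9.85)
s=state();R=Ro.from_rotvec(s["orientation"]).as_matrix();print("tool F",R.T@s["force"],"T",R.T@s["torque"])
E
```

```text
t 25.65 tcp [0.51   0.1647 0.0408] head 9.752125437647848 tilt [ 0. -0.] F [ 0.7261  0.0248 -5.4773] T [-0.0377  0.1102  0.0513] w 0.029906094047723528 50.017580687999725
shift units [0.0166 0.0027 0.3575] wz units -0.021352917087421062
tool F [-0.0985  0.7196  5.4774] T [ 0.115  -0.0185 -0.0513]
```

Not in contact yet; lowering in 1 mm steps.

>>> step_arm(
  moves=[
    [0,0,0,0,0,0.1,-1],
    [0,0,0,0,0,0.1,-1],
    [0,0,0,0,0,0.05,-1],
    [0,0,0,0,0,0,-1],
  ],
)

```text
t: 26.15
tcp_pos: [0.5106, 0.1647, 0.0361]
orientation: [2.024, 2.402, 0.001]
force: [1.3, -0.4, -2.0]
width: 0.0304
finger_force: 50.0
```

>>> step_arm(
  moves=[
    [0,0,0,0,0,0.05,-1],
    [0,0,0,0,0,0,-1],
  ],
)

```text
t: 26.4
tcp_pos: [0.511, 0.1648, 0.0356]
orientation: [2.023, 2.401, 0.002]
force: [1.2, 1.3, 3.4]
width: 0.0305
finger_force: 50.0
```

>>> step_arm(
  moves=[
    [0,0,0,0,0,0.05,-1],
    [0,0,0,0,0,0,-1],
    [0,0,0,0,0,0,-1],
  ],
)

```text
t: 26.78
tcp_pos: [0.5112, 0.1647, 0.0353]
orientation: [2.023, 2.401, 0.002]
force: [-1.2, -0.3, 11.0]
width: 0.0303
finger_force: 49.9
```

```bash
python3 - <<'E'
from h import *
for i in range(6):
  capture("scene");s=state();R=Ro.from_rotvec(s["orientation"]).as_matrix();print("tool F",R.T@s["force"],"T",R.T@s["torque"])
go(.510,.165,.0336,9.85)
E
```

```text
tool F [  0.5567  -1.4143 -10.6876] T [ 0.3294 -0.0532 -0.1249]
tool F [  0.2131  -2.1528 -10.5694] T [ 0.2608 -0.1027 -0.1165]
tool F [  0.9216  -2.1628 -10.749 ] T [ 0.2901 -0.1238 -0.1279]
tool F [ -0.0349  -1.5641 -10.9402] T [ 0.2497 -0.0064 -0.1542]
tool F [  0.3109  -1.5028 -10.3156] T [ 0.3096 -0.0863 -0.1657]
tool F [ -0.3884  -1.8932 -10.8563] T [ 0.2901 -0.086  -0.1577]
t 27.075 tcp [0.5112 0.1648 0.0353] head 9.77263174786271 tilt [0.0024 0.    ] F [-1.8264 -0.7044 10.8518] T [-0.1344  0.2713  0.1574] w 0.030574536606838936 49.949285835027695
shift units [ 0.0221 -0.0575  0.086 ] wz units -0.016879134203860734
```

>>> step_arm(
  moves=[
    [0,0,0,0,-0.02,0.03,-1],
    [0,0,0,0,0,0,-1],
    [0,0,0,0,0,0,-1],
    [0,0,0,0,0,0,-1],
  ],
)

```text
t: 27.58
tcp_pos: [0.5112, 0.1647, 0.0353]
orientation: [2.023, 2.401, 0.003]
force: [-2.9, -0.6, 14.7]
width: 0.0303
finger_force: 49.9
```

```bash
python3 - <<'E'
from h import *
for i in range(6):
  p,d=capture("scene");s=state();R=Ro.from_rotvec(s["orientation"]).as_matrix();print("tool F",R.T@s["force"],"T",R.T@s["torque"])
go(.510,.165,.0336,9.85)
cv2.imwrite("pics/f.png",cv2.resize(p[80:220,250:430,::-1],None,fx=4,fy=4,interpolation=cv2.INTER_CUBIC))
E
```

```text
tool F [  0.0799  -1.8036 -14.4081] T [ 0.4279 -0.0637 -0.1178]
tool F [  0.2699  -2.1365 -14.601 ] T [ 0.469  -0.0698 -0.1263]
tool F [  0.816   -2.2588 -15.2049] T [ 0.467  -0.0266 -0.1101]
tool F [  0.6015  -2.3286 -14.7452] T [ 0.477  -0.0015 -0.1018]
tool F [  0.603   -1.4855 -13.9102] T [ 0.4433 -0.0422 -0.1041]
tool F [ -0.3119  -1.8436 -15.3164] T [ 0.4031 -0.0135 -0.0966]
t 27.875 tcp [0.5112 0.1647 0.0353] head 9.772973530276309 tilt [0.0032 0.0001] F [-1.8129 -0.622  15.3106] T [-0.082   0.3949  0.0964] w 0.030303493843377646 49.91672247648239
shift units [ 0.0228 -0.0575  0.0835] wz units -0.016804568848329805
```

View pics/f.png

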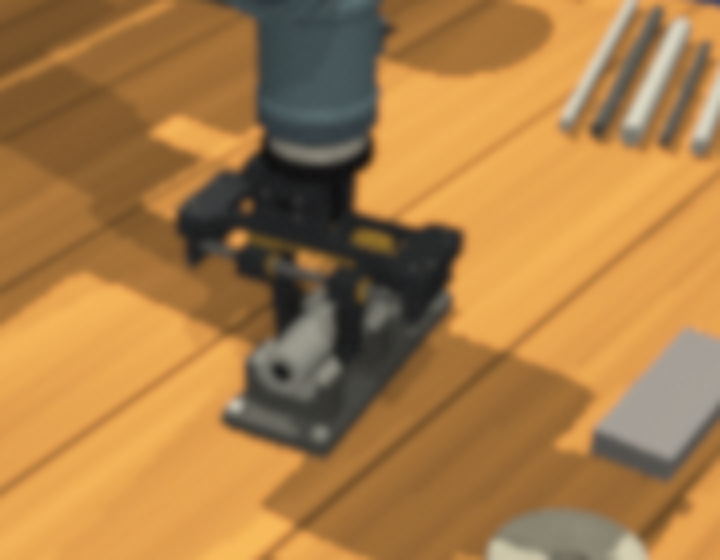

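The sleeve is seated in both vees, with its near end at crop (283,370). The tool pushes down with about 15 N and only about 2 N sideways, so the faces share the load. Handing in.

```bash
python3 -c "
from station import *
print(sign_off())"
```

```text
the job is handed in; nothing more can be done
None
```

I handed the job in at about 28 s: the knob is locked, and the gripper is pressing the sleeve into the vee with about 15 N down and 2 N sideways. No verdict came back; I steered clear of the oil can, wheel, stone and file but did not re-measure them.

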